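# Set a sprung work support to its mark and squeeze its cam lever shut

## Robot

A 6-joint arm with a two-finger parallel gripper is mounted at the origin on a cart in front of the work surface, level with it; the furniture and walls round the work are solid. World frame = base frame: x ahead of the robot, y to its left, z up, the work surface at z = 0. Lengths are in m, angles in rad, forces in N, time in s.
With the tool pointing down it reaches from about 0.35 to 0.975 m from the base axis. Payload 4.9 kg.
Tool frame: the origin (TCP) lies at the very end of the fingers, on their centre line; the grasp point (between the pads) lies 19 mm behind it; z points along the fingers, y is the line along which they close (so a half turn about z gives the same grasp; the last joint's range is limited). The gripper opens to 85 mm and grips with 20 to 120 N. Pads are 22 mm wide; open, the fingers measure 114 mm over their backs; the gripper's body (76 mm by 85 mm) begins 54 mm behind the grasp point. The pads swing forward as they close: fully open they stand 13 mm farther back than shut.
Start: joints at [-1.421, 0.053, 1.613, -0, 1.476, -0.119], TCP at [0.166, -0.603, 0.231] pointing down, gripper open.
Joint ranges: [-3.01, 3.01], [-1.01, 2.22], [0.06, 2.58], [-1.02, 4.17], [0.09, 2.62], [-3.14, 3.14]. Speed limits (rad/s): [2.57, 2.57, 3.14, 3.14, 3.14, 3.14].

## Interface

Orientations are given as a unit quaternion [w, x, y, z].
In Python, from plant import manip gives the robot as it stands.
- The arm moves only by the tool play_rows, never from a script. Its argument "series" is a list that holds one entry, the list of rows, each a list of 7 numbers: the shift along the world's x, y, z in m, then the turn, a rotation vector about the world's x, y, z in degrees, then the opening, from 0 (shut) to 1 (fully open). In form: [[[dx, dy, dz, rx, ry, rz, grip], ...]]. A call has 1 to 10 rows; each row shifts and turns the commanded pose from where the row before left it; what a row does not reach is not made up. A row lasts 1/10 s, in which the tool goes at most 50 mm and 8.59 degrees, less where a joint would pass 70% of its speed; a pose out of reach is approached as far as the arm can. A call with a gripper value outside its range is refused whole. The fingers move at their own pace and stop on an object; the grip force is fixed at half the most. Time passes only in rows, so rows that do not move let the fingers close. It gives the time, the measured TCP pose, the force, the opening and the grip force at its end, in the units of the state.
- manip.state(): the state, without advancing time (a new reading comes with each control period).
- manip.grab_frame(name): name is "side" or "top"; returns a dict with "frame" (480x640x3 uint8, blue, green, red), "mtx" (3x3 intrinsics, pixels), "k1" (the pictures are not rectified: a ray, as slopes to the right and down, at radius r is drawn at 1 + k1 r^2 times it, then the intrinsics apply), "R" (3x3) and "t" (3): a world point X has camera coordinates R X + t. Camera axes: x right, y down, z forward; pixel columns grow to the right and rows downward; lengths in m; the calibration is good to about 2 mm. A picture is of the moment at which its call begins. There is no depth.
- manip.job_done(): hands the job in; it is judged then, once.
The state is a dict: "time": time; "joint_pos": joint angles; "joint_vel": joint speeds; "joint_efforts": joint torques, N m; "tool_pos": TCP position; "tool_rot": TCP orientation; "contact_force": force on the tool from outside, world axes, zero at the start; "ft_torque": the same for the moment, N m; "gripper_width": opening from 0.0 (shut) to 1.0 (fully open); "grasp_force": force on a finger pad.
Only numpy, scipy, OpenCV 4.12 (cv2) and the standard library are available. Lean on these libraries where they do the work, as an engineer would, in place of code of your own. Each camera call takes 0.05 s, during which the arm holds its last target. There are 200 camera calls.

## Task

Press the head of the sprung work support straight down until its leg reaches the bottom stop, then let it rise until the index on the leg is level with the brass mark on the gauge post. Hold the leg there and slide the cam lever fully home against the fixed grip fin by squeezing the two together; do not slide the lever before the leg stands at the mark. Finish while still holding: the cam does not lock by itself yet, so keep the leg down at the mark and the lever squeezed, and leave the mark and the things lying around where they are.

Things in the scene. Friction and masses are not known exactly. Their poses are not given: they have to be found in the camera images.
- support: Work support bolted to the table: foot 110 x 116 mm, grey square guide tube, sprung steel leg with head plate. Origin: under the foot's centre, on the table. x, y, z axes: z up; y runs along the head plate from the grip fin to the cam lever; -x points to the gauge post. Turned by up to 0.5 rad. A low V rest (12 mm above the plate) stands out at x = 44 to 75 mm.
- head (a point): Centre of the UPPER face of the steel head plate on the leg (44 mm along x, 130 mm along y, 8 thick; axes as the support), 173 mm above the table at rest. Its ends, |y| = 35 to 65 mm, are flat and bare: open fingers that straddle fin and lever, closing along y, can stand there on their tips and push the leg down. With the lever home, fin and lever together are 28 mm thick, centred here.
- fin (a point): Grip fin: upright steel tab fixed on the head plate, 30 mm wide along x, 10 mm thick, 45 mm high. This point: centre of its outer face (away from the lever), 22 mm above the plate's upper face, at y = -14 mm of the head. It does not move on the plate.
- leg (a joint): Sprung leg: 0 at rest (up), grows as it is pressed straight down, m; bottom stop at 0.050. A spring pushes it up: about 5 N at the top, about 11 N at the stop; released, it comes right up again. It does not turn.
- leg_index (a point): Tip of the index: a small steel tongue, 2.4 mm thick, on a bracket hanging from the head plate on the gauge post's side, below the plate. It moves with the leg, 43 mm below the plate's upper face. The leg is at the mark when this point is as high as mark_tip.
- mark_tip (a point): Tip of the mark: pointed end of a small brass slider on the upright aluminium gauge post (47 mm from the leg's axis towards -x, its top 138 mm above the table). Set at a different height each time, 23 to 41 mm below the index at rest; stiff (30 N); must stay where it is.
- cam_lever (a joint): Cam lever on the head plate: 0 fully open, grows as it slides towards the fin (along -y of the head), m; fully home at 0.018. Starts at 0 to 0.003. Stays where it is left; sliding it takes about 4 N. It rides up and down with the leg.
- lever_face (a point): Centre of the cam lever's outer, ribbed face (away from the fin, where a finger pushes). The lever is an upright aluminium tab 28 mm wide along x, 10 mm thick along y, 44 mm high. This point is 22 mm above the plate's upper face, at y = 32 mm of the head when open, 14 mm when home.
- tape: bystander: black and orange tape measure, 70 x 82 x 39 mm, origin under its centre; leave alone
- square: bystander: red and grey magnet square, 85 x 85 x 17 mm, origin under its centre; leave alone
- cap: bystander: stepped brown steel cap standing on its flange, 64 mm across, 55 mm high, origin under its centre; leave alone

How it is judged:
By the outcome, as a careful person would: the job done as asked, in the order asked, and still so for the second after the job is handed in, while the arm keeps its last pose, push and grip.
It also fails if it takes over 42 s, if anything falls off the work surface, if the arm or the gripper's body presses on something with over 40 N, if the wrist force passes 120 N, or if a joint passes its speed limit or range.

## Working session

There is one attempt and no reset: what is moved stays moved. The work goes in short steps, Python scripts to look and compute and a tool call to move; the robot and the scene stay as the last step left them, time stands still between calls to the robot, and variables do not carry over. Pictures are saved under pics/ and viewed, at most 10 in all, crops included, and the job is handed in when it is done.

Besides the shell and the picture viewer there is one more tool, called after ">>>" as a command line: name --argument value ..., lists and objects as JSON in quotes. play_rows: Moves the arm, as the interface text tells. Its arguments: {"type":"object","properties":{"series":{"type":"array"}},"required":["series"]}

```bash
mkdir -p pics; ls
cat > h.py <<'E'
import numpy as np, cv2
from plant import manip
def grab(n,save=None):
    f=manip.grab_frame(n)
    if save: cv2.imwrite('pics/'+save,f['frame'])
    return {k:(np.array(v) if k!='k1' else v) for k,v in f.items()}
def ray(f,uv):
    K=f['mtx']; d=np.array([(uv[0]-K[0,2])/K[0,0],(uv[1]-K[1,2])/K[1,1]])
    s=d.copy()
    for _ in range(30): s=d/(1+f['k1']*(s@s))
    R=f['R']; return -R.T@f['t'], R.T@np.array([s[0],s[1],1.])
def onz(f,uv,z):
    o,d=ray(f,uv); return o+d*(z-o[2])/d[2]
def tri(f1,a,f2,b):
    A=[];B=[]
    for f,u in((f1,a),(f2,b)):
        o,d=ray(f,u); d/=np.linalg.norm(d); P=np.eye(3)-np.outer(d,d); A.append(P);B.append(P@o)
    X=np.linalg.lstsq(np.vstack(A),np.hstack(B),rcond=None)[0]
    return X
def proj(f,X):
    c=f['R']@np.asarray(X)+f['t']; s=c[:2]/c[2]; s=s*(1+f['k1']*(s@s)); K=f['mtx']
    return np.array([K[0,0]*s[0]+K[0,2],K[1,1]*s[1]+K[1,2]])
E
python3 - <<'E'
from h import *
for n in('side','top'):
    f=grab(n,n+'0.png'); print(n,-f['R'].T@f['t'],f['R'][2],f['k1'],f['mtx'][0,0])
print(manip.state())
E
```

```text
pics
side [ 0.32830242 -0.97895248  0.59813152] [ 0.26419181  0.80740856 -0.52753587] -0.0030373723344203265 576.4093612859526
top [ 0.51124513 -0.27985184  0.97950693] [ 0.06333575 -0.00686803 -0.99796864] -0.09732195060234987 552.9683529455747
{'time': 0.1, 'joint_pos': array([-1.42100074e+00,  5.33126926e-02,  1.61414128e+00, -1.99086516e-06,
        1.47600288e+00, -1.18978756e-01]), 'joint_vel': array([ 0.00050233, -0.00063208, -0.00129488, -0.00016726, -0.00079181,
       -0.00036781]), 'joint_efforts': array([-6.65273292e-04, -3.94902778e+01, -3.71362495e+01, -1.26393998e-04,
        3.89614303e-03, -7.84094624e-06]), 'tool_pos': array([ 0.16589757, -0.6020017 ,  0.23018162]), 'tool_rot': array([-9.31973562e-04,  9.90983183e-01,  1.33983070e-01, -1.53523659e-05]), 'contact_force': array([-0.08095988, -1.16030967, -0.59825012]), 'ft_torque': array([-0.01190045,  0.00716584,  0.02913856]), 'grasp_force': 0.0, 'gripper_width': 1.0011513638294955}
```

View pics/side0.png

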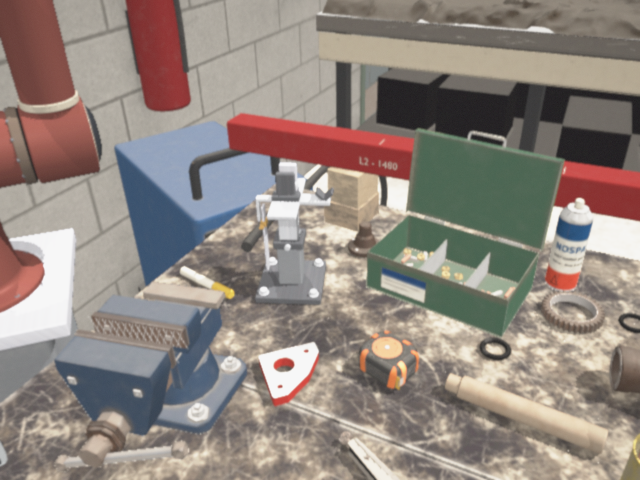

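View pics/top0.png

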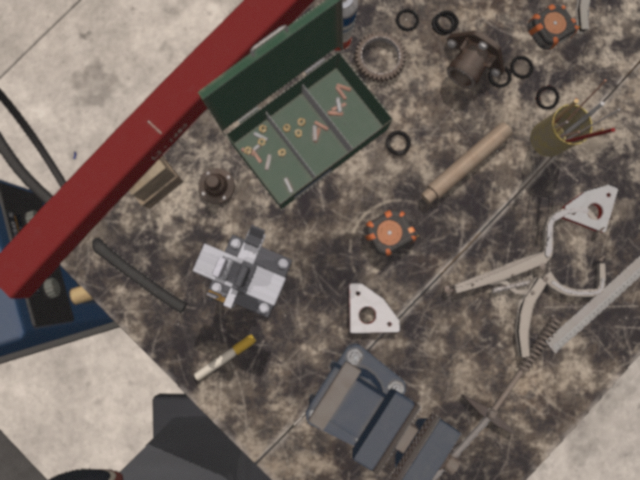

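The support stands at about (290,240) in the side view and (240,275) in the top view. The red I-beam, box and wood blocks are behind it. Next I enlarge both.

Run:
```python
from h import *
a=cv2.imread('pics/side0.png')[150:310,230:350]; b=cv2.imread('pics/top0.png')[220:330,180:300]
cv2.imwrite('pics/c1.png',np.hstack([cv2.resize(a,(400,533),interpolation=2), cv2.copyMakeBorder(cv2.resize(b,(400,367),interpolation=2),0,166,0,0,0)]))
f=grab('top');print(onz(f,(240,275),.17),onz(f,(150,180),.05))
```

```text
[ 0.5202741  -0.18675269  0.17      ] [ 0.68437107 -0.01795661  0.05      ]
```

View pics/c1.png

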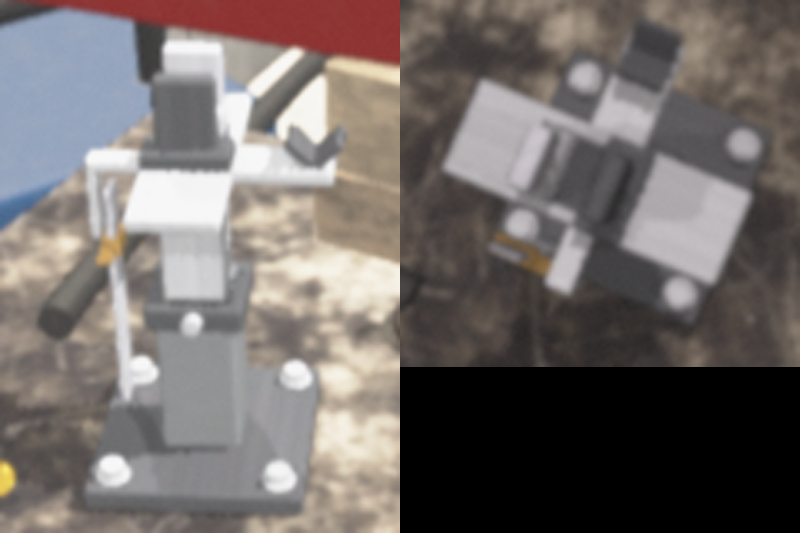

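The dark fin is at right/near and the light lever at left/far. The y axis leans about -0.34 rad, and the orange mark is beside the post at side ≈(263,224). Next I fit the plate pose and zoom on the mark.

Run:
```python
from h import *
t=grab('top');s=grab('side')
c=lambda u,v:np.array([(u-400)/3.333+180-.35,v/3.333+220-.35])
P=np.array([onz(t,c(*p),.173)[:2] for p in [(482,80),(443,168),(752,195),(715,285)]])
M=np.array([[22,65],[-22,65],[22,-65],[-22,-65]])/1000.
cP=P.mean(0);H=M.T@(P-cP);U,_,V=np.linalg.svd(H);R=(V.T@U.T);th=np.arctan2(R[1,0],R[0,0])
print('C',cP,'th',th,(P-cP-M@R.T)*1000)
d=lambda u,v:np.array([u/3.333+230-.35,v/3.333+150-.35])
for a,b in(((752,195),(230,228)),((715,285),(125,228))): print(tri(t,c(*a),s,d(*b)))
W=lambda x,y,z:np.r_[cP+R@np.array([x,y]),z]
for x in(-30,-36,-42,-47): 
  for z in(.130,.1,.09): print(x,z,proj(s,W(x/1000,0,z)).round(1),proj(t,W(x/1000,0,z)).round(1))
S=cv2.resize(s['frame'][190:250,245:285],(400,600),interpolation=cv2.INTER_CUBIC)
T=cv2.resize(t['frame'][280:310,200:240],(400,300),interpolation=cv2.INTER_CUBIC)
cv2.imwrite('pics/c2.png',np.hstack([S,cv2.copyMakeBorder(T,0,300,0,0,0)]))
```

```text
C [ 0.52140048 -0.18548   ] th -0.40682128454964395 [[-0.990642   -0.02384905]
 [ 0.82772144 -0.42969071]
 [-0.56050096  0.78816432]
 [ 0.72342152 -0.33462456]]
[ 0.5186523  -0.25381045  0.16780478]
[ 0.4768867  -0.23671615  0.16718529]
-30 0.13 [269.1 217.9] [234.4 292.6]
-30 0.1 [270.4 233.6] [236.8 292.2]
-30 0.09 [270.8 238.7] [237.5 292. ]
-36 0.13 [265.5 217.8] [232.9 296.2]
-36 0.1 [266.8 233.5] [235.3 295.6]
-36 0.09 [267.3 238.6] [236.1 295.5]
-42 0.13 [261.9 217.7] [231.3 299.8]
-42 0.1 [263.2 233.4] [233.8 299.1]
-42 0.09 [263.7 238.5] [234.6 298.9]
-47 0.13 [258.8 217.6] [230.1 302.8]
-47 0.1 [260.3 233.3] [232.6 302. ]
-47 0.09 [260.7 238.4] [233.4 301.8]
```

View pics/c2.png

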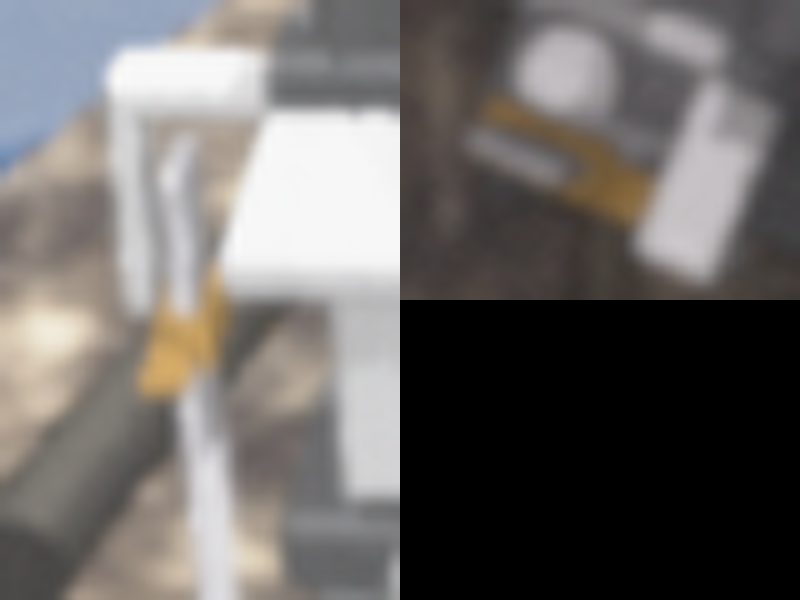

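The crop shows the bracket tongue's lower end at side ≈(258.5,221) and the brass tip at ≈(260,227). In the top view the brass tip is at ≈(223.6,300.6), pointing along support −y beside the bracket.

Run:
```python
from h import *
t=grab('top');s=grab('side')
C=np.array([.5214,-.1855]);th=-.407;R=np.array([[np.cos(th),-np.sin(th)],[np.sin(th),np.cos(th)]])
loc=lambda X:np.r_[R.T@(X[:2]-C),X[2]].round(4)
for su in((260,227),(259,228.5),(262,226)):
  for tu in((223.6,300.6),(224.5,301)): X=tri(t,tu,s,su);print(loc(X),(proj(s,X)-su).round(1),(proj(t,X)-tu).round(1))
print('idx on z=.13',loc(onz(s,(258.5,221),.130)),loc(onz(s,(259,221.5),.130)))
# brass pixels
for f,(r0,r1,c0,c1) in((s,(212,235,255,272)),(t,(285,305,205,230))):
  h=cv2.cvtColor(f['frame'],cv2.COLOR_BGR2HSV)[r0:r1,c0:c1]
  m=(h[...,0]>8)&(h[...,0]<28)&(h[...,1]>110)
  print('\n'.join(''.join('#' if v else '.' for v in r)+' %d'%(r0+i) for i,r in enumerate(m)))
# fin/lever tops
for y in(-14,-4,22,32): print(y,[proj(t,np.r_[C+R@np.array([x,y/1000]),.218]).round(1) for x in(-.015,.015)])
```

```text
[-0.0499  0.0136  0.104 ] [-0.2  0. ] [ 0.  -0.2]
[-0.0497  0.012   0.105 ] [-0.3  0. ] [ 0.1 -0.3]
[-0.051   0.0138  0.1009] [ 0.3 -0. ] [-0.1  0.3]
[-0.0508  0.0122  0.1019] [ 0.2 -0. ] [-0.1  0.3]
[-0.0481  0.0137  0.1059] [-1.2  0. ] [ 0.3 -1.2]
[-0.0478  0.012   0.1069] [-1.3  0. ] [ 0.3 -1.3]
idx on z=.13 [-0.0456 -0.0108  0.13  ] [-0.0445 -0.0124  0.13  ]
................. 212
................. 213
................. 214
................. 215
................. 216
................. 217
................. 218
................. 219
...........#..... 220
..........##..... 221
......##.###..... 222
......######..... 223
.....#######..... 224
.....######...... 225
.....####........ 226
.....###......... 227
.....###......... 228
................. 229
................. 230
................. 231
................. 232
................. 233
................. 234
......................... 285
......................... 286
......................... 287
......................... 288
......................... 289
......................... 290
.....##.................. 291
......................... 292
......................... 293
......................... 294
..............##......... 295
...............#......... 296
..............#####...... 297
.............######...... 298
............#######...... 299
.............######...... 300
................##....... 301
......................... 302
......................... 303
......................... 304
-14 [array([240.1, 287.8]), array([248.7, 267.8])]
-4 [array([233.4, 285. ]), array([242.1, 264.9])]
22 [array([216.2, 277.6]), array([224.8, 257.6])]
32 [array([209.5, 274.7]), array([218.2, 254.7])]
```

The mark sits at about z 0.104, so the leg needs about 26 mm. Moving up and over the head, yaw −38.7°.

>>> play_rows --series '[[[0,0,0.045,0,0,0,1],[0,0,0.045,0,0,0,1],[0.02,0.02,0.01,0,0,0,1],[0.03,0.035,0,0,0,-4,1],[0.03,0.035,0,0,0,-4,1],[0.03,0.035,0,0,0,-4,1],[0.03,0.035,0,0,0,-4,1],[0.03,0.035,0,0,0,-4,1],[0.03,0.035,0,0,0,-4,1],[0.03,0.035,0,0,0,-4,1]]]'

```text
time: 1.35
tool_pos: [0.3969, -0.3359, 0.3315]
tool_rot: [0.0, 0.994, -0.111, 0.0]
contact_force: [1.0, -0.3, -0.3]
gripper_width: 1.0
grasp_force: 0.0
```

>>> play_rows --series '[[[0.03,0.035,0,0,0,-4,1],[0.03,0.035,0,0,0,-4,0.9],[0.03,0.035,0,0,0,-2.7,0.85],[0.025,0.03,0,0,0,0,0.85],[0.01,0.017,0,0,0,0,0.85],[0,0,0,0,0,0,0.85],[0,0,0,0,0,0,0.85]]]'

```text
time: 2.05
tool_pos: [0.5209, -0.1856, 0.3313]
tool_rot: [0.0, 0.979, -0.202, -0.0]
contact_force: [-0.1, -0.9, -0.7]
gripper_width: 0.852
grasp_force: 0.0
```

Run:
```python
from h import *
s=grab('side');t=grab('top');st=manip.state();print(st['time'],st['tool_pos'],st['tool_rot'],st['gripper_width'],st['contact_force'],st['joint_pos'])
a=s['frame'][60:310,180:380]; b=t['frame'][180:330,150:320]
cv2.imwrite('pics/c3.png',np.hstack([cv2.resize(a,(400,500)), cv2.copyMakeBorder(cv2.resize(b,(400,353)),0,147,0,0,0)]))
```

```text
2.15 [ 0.5205062  -0.18639019  0.33134437] [ 1.98136517e-04  9.79282546e-01 -2.02498533e-01 -2.65580950e-05] 0.8514766312913512 [-0.22840099  0.1236351  -1.27673664] [-4.78279715e-01 -1.59234671e-01  1.65247972e+00 -3.97033734e-04
  1.64829136e+00  1.50030316e+00]
```

View pics/c3.png

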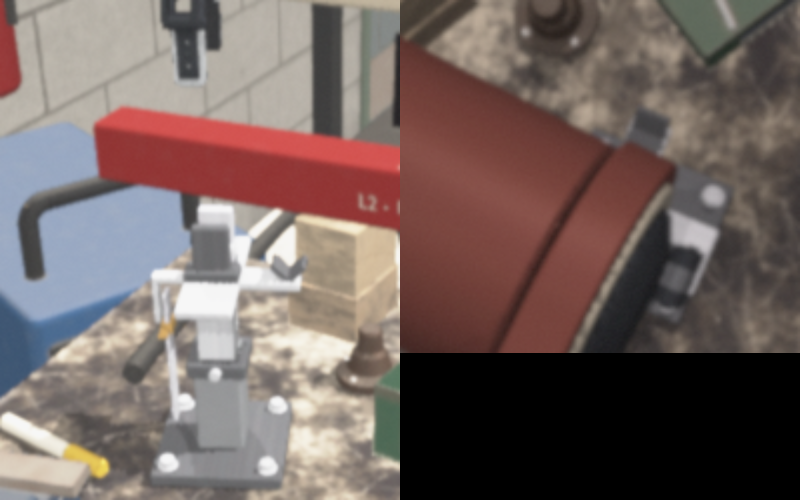

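The fingers hang above the head, with the near tip at side ≈(274,101). The arm now covers the support in the top view. The lateral alignment needs a check in the side view only.

Run:
```python
from h import *
s=grab('side')
C=np.array([.5205,-.1864]);th=-.4078
D=np.array([.5214,-.1855])
R=np.array([[np.cos(th),-np.sin(th)],[np.sin(th),np.cos(th)]])
for C_,z,ys,xs in((C,.339,(-.036,-.0505),(-.011,.011)),(D,.218,(-.014,),(-.015,.015)),(D,.173,(-.065,),(-.022,.022))):
  print(z,[proj(s,np.r_[C_+R@np.array([x,y]),z]).round(1) for y in ys for x in xs])
a=s['frame']
S=cv2.resize(a[60:110,250:310],(480,400),interpolation=2);T=cv2.resize(a[155:225,250:310],(480,560),interpolation=2)[:600]
cv2.imwrite('pics/c4.png',cv2.resize(np.hstack([cv2.copyMakeBorder(S,0,160,0,0,0),T]),(800,467)))
```

```text
0.339 [array([267.3, 100.7]), array([283. , 100.9]), array([265.5, 104.2]), array([281.5, 104.4])]
0.218 [array([273.3, 172.8]), array([292.7, 173.2])]
0.173 [array([265.2, 214.8]), array([294.4, 215.5])]
```

View pics/c4.png

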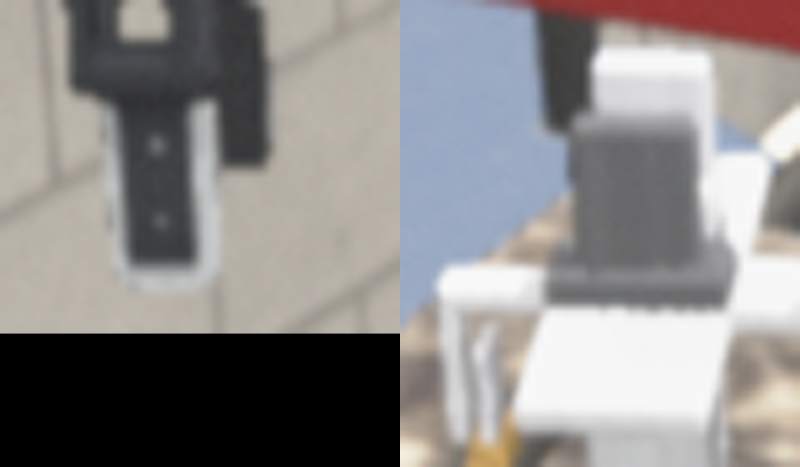

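Finger and fin agree with the estimate within about 2 mm. I apply a small +x shift, open to 0.9 and descend.

>>> play_rows --series '[[[0.0025,0,-0.03,0,0,0,0.9],[0,0,-0.04,0,0,0,0.9],[0,0,-0.03,0,0,0,0.9],[0,0,-0.03,0,0,0,0.9],[0,0,-0.015,0,0,0,0.9],[0,0,-0.005,0,0,0,0.9],[0,0,0,0,0,0,0.9],[0,0,0,0,0,0,0.9]]]'

```text
time: 3.0
tool_pos: [0.5244, -0.1863, 0.1833]
tool_rot: [0.0, 0.979, -0.202, 0.002]
contact_force: [-0.3, 0.8, 0.7]
gripper_width: 0.898
grasp_force: 0.0
```

>>> play_rows --series '[[[0,0,-0.006,0,0,0,0.9],[0,0,-0.006,0,0,0,0.9],[0,0,-0.006,0,0,0,0.9],[0,0,0,0,0,0,0.9],[0,0,0,0,0,0,0.9]]]'

```text
time: 3.5
tool_pos: [0.5235, -0.1855, 0.1633]
tool_rot: [-0.0, 0.979, -0.202, -0.0]
contact_force: [-0.2, 0.2, 0.6]
gripper_width: 0.899
grasp_force: 0.0
```

Run:
```python
from h import *
s=grab('side','s5.png');st=manip.state();print(st['time'],st['tool_pos'],st['gripper_width'],st['contact_force'])
a=s['frame'][140:260,230:350]
cv2.imwrite('pics/c5.png',cv2.resize(a,(600,600),interpolation=2))
```

```text
3.55 [ 0.5234294  -0.18546944  0.16323598] 0.9041561066427447 [ 0.30789954 -0.00526752 -0.70860793]
```

View pics/c5.png

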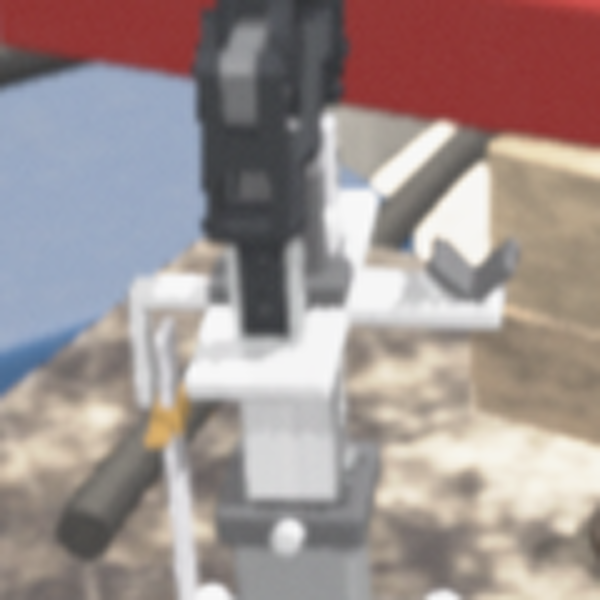

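The near finger is centred on the plate end, just above contact. The bracket's lower end is at side ≈(259,220) and the mark is visible. Pressing down now.

>>> play_rows --series '[[[0,0,-0.005,0,0,0,0.9],[0,0,-0.005,0,0,0,0.9],[0,0,-0.005,0,0,0,0.9],[0,0,0,0,0,0,0.9],[0,0,0,0,0,0,0.9],[0,0,0,0,0,0,0.9]]]'

```text
time: 4.15
tool_pos: [0.5237, -0.1856, 0.1492]
tool_rot: [0.0, 0.979, -0.202, 0.0]
contact_force: [-1.8, 1.4, 6.4]
gripper_width: 0.9
grasp_force: 3.0
```

```bash
cat >> h.py <<'E'
def shift(save=None,ref='pics/side0.png',box=(186,203,268,296)):
    "bracket motion (px rows) from rest, by template match of the hanging bracket"
    s=grab('side',save); g=s['frame'].astype(np.float32); r=cv2.imread(ref).astype(np.float32)
    r0=197;T=r[r0:223,254:262]
    w=g[r0-3:r0+55,250:268]
    m=cv2.matchTemplate(w,T,cv2.TM_CCOEFF_NORMED); _,v,_,(x,y)=cv2.minMaxLoc(m)
    sub=0
    if 0<y<m.shape[0]-1:
        a,b,c=m[y-1:y+2,x]; sub=.5*(a-c)/(a-2*b+c)
    return s,round(float(y+sub-3),2),x-4,round(v,3)
E
python3 - <<'E'
from h import *
print(shift('s6.png')[1:]);st=manip.state();print(st['tool_pos'],st['contact_force'])
E
```

```text
(8.11, 1, 0.857)
[ 0.52366272 -0.18558267  0.14915612] [-2.65039271  1.16515314  5.87908465]
```

>>> play_rows --series '[[[0,0,-0.006,0,0,0,0.9],[0,0,-0.006,0,0,0,0.9],[0,0,-0.006,0,0,0,0.9],[0,0,-0.006,0,0,0,0.9],[0,0,-0.005,0,0,0,0.9],[0,0,-0.003,0,0,0,0.9],[0,0,0,0,0,0,0.9],[0,0,0,0,0,0,0.9]]]'

```text
time: 5.0
tool_pos: [0.5239, -0.1857, 0.118]
tool_rot: [0.0, 0.979, -0.202, 0.0]
contact_force: [-3.1, 1.5, 9.1]
gripper_width: 0.902
grasp_force: 4.8
```

>>> play_rows --series '[[[0,0,-0.002,0,0,0,0.9],[0,0,0,0,0,0,0.9],[0,0,0,0,0,0,0.9]]]'

```text
time: 5.3
tool_pos: [0.5239, -0.1857, 0.1161]
tool_rot: [0.0, 0.979, -0.202, 0.0]
contact_force: [-3.8, 2.8, 9.5]
gripper_width: 0.9
grasp_force: 4.9
```

Run:
```python
from h import *
print(shift('s7.png')[1:]);st=manip.state();print(st['tool_pos'],st['contact_force'])
```

```text
(25.57, 2, 0.835)
[ 0.52394185 -0.1857155   0.11609193] [-3.46652764  3.10932195 10.80734304]
```

>>> play_rows --series '[[[0,0,-0.001,0,0,0,0.9],[0,0,-0.001,0,0,0,0.9],[0,0,0,0,0,0,0.9]]]'

```text
time: 5.65
tool_pos: [0.524, -0.1857, 0.114]
tool_rot: [0.0, 0.979, -0.202, 0.0]
contact_force: [-3.4, 1.8, 8.9]
gripper_width: 0.899
grasp_force: 5.1
```

>>> play_rows --series '[[[0,0,-0.001,0,0,0,0.9],[0,0,-0.001,0,0,0,0.9],[0,0,0,0,0,0,0.9]]]'

```text
time: 5.95
tool_pos: [0.524, -0.1858, 0.1131]
tool_rot: [0.0, 0.979, -0.202, 0.0]
contact_force: [-5.8, 2.7, 13.5]
gripper_width: 0.903
grasp_force: 7.2
```

Run:
```python
from h import *
print(shift('s8.png')[1:]);st=manip.state();print(st['tool_pos'],st['contact_force'])
```

```text
(27.74, 3, 0.849)
[ 0.52397949 -0.18569162  0.11302247] [-5.95575834  3.37267458 13.90778397]
```

>>> play_rows --series '[[[0,0,-0.001,0,0,0,0.9],[0,0,-0.001,0,0,0,0.9],[0,0,0,0,0,0,0.9]]]'

```text
time: 6.3
tool_pos: [0.524, -0.1858, 0.1129]
tool_rot: [0.0, 0.979, -0.202, -0.0]
contact_force: [-11.3, 5.7, 23.5]
gripper_width: 0.898
grasp_force: 11.8
```

Run:
```python
from h import *
print(shift('s8.png')[1:]);st=manip.state();print(st['tool_pos'],st['contact_force'])
```

```text
(27.76, 3, 0.85)
[ 0.52400451 -0.18575331  0.11293719] [-10.88234616   5.74467233  23.38178953]
```

The leg is at the bottom stop: the TCP stalls at 0.1129 with 23 N and the image shift stops at 27.8 px. Rising to about the estimated mark.

>>> play_rows --series '[[[0,0,0.004,0,0,0,0.9],[0,0,0.005,0,0,0,0.9],[0,0,0.005,0,0,0,0.9],[0,0,0.005,0,0,0,0.9],[0,0,0.003,0,0,0,0.9],[0,0,0,0,0,0,0.9],[0,0,0,0,0,0,0.9]]]'

```text
time: 7.05
tool_pos: [0.524, -0.1857, 0.1319]
tool_rot: [0.0, 0.979, -0.202, 0.001]
contact_force: [-2.8, 1.9, 7.9]
gripper_width: 0.899
grasp_force: 4.0
```

Run:
```python
from h import *
s,*r=shift('s9.png');print(r);st=manip.state();print(st['tool_pos'],st['contact_force'])
t=grab('top','t9.png')
S=cv2.resize(s['frame'][195:255,245:285],(400,600),interpolation=2);S8=cv2.resize(cv2.imread('pics/s8.png')[195:255,245:285],(400,600),interpolation=2)
cv2.imwrite('pics/c9.png',np.hstack([S,S8]))
```

```text
[18.25, 2, 0.821]
[ 0.52398554 -0.18575081  0.13189215] [-2.05795091  1.16654779  7.25146739]
```

View pics/c9.png

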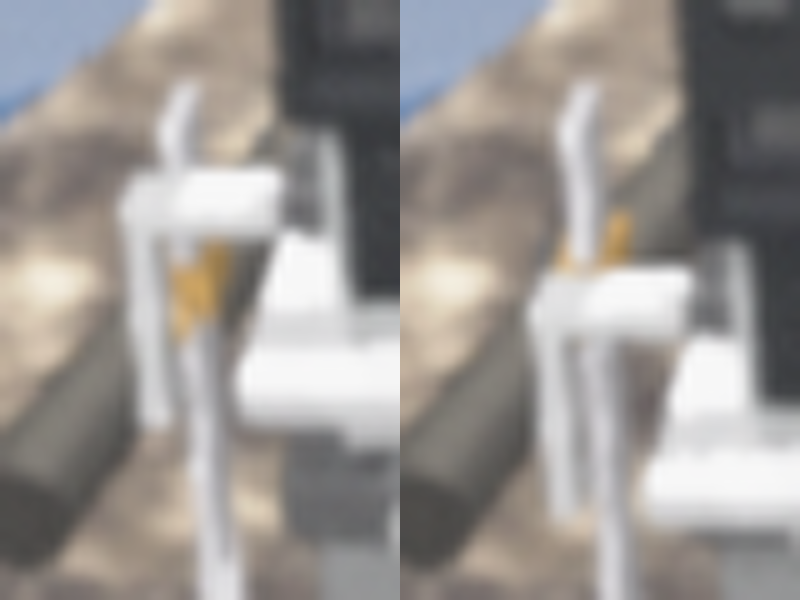

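Now the leg is at about 31 mm. The bracket's lower end is at side ≈(260,238) and the brass is partly hidden behind it. I need the local geometry, since the two lie at different depths.

Run:
```python
from h import *
t=grab('top');s=grab('side')
C=np.array([.5224,-.1861]);th=-.407;R=np.array([[np.cos(th),-np.sin(th)],[np.sin(th),np.cos(th)]])
loc=lambda X:(1000*np.r_[R.T@(X[:2]-C),X[2]]).round(1)
c=lambda u,v:((u-400)/10+199.55,v/10+279.55)
print('post top',[loc(onz(t,c(*p),.138)) for p in((470,140),(570,180))])
print('arm',[loc(onz(t,c(*p),.169)) for p in((635,240),(715,280),(705,85),(780,110))])
print('brass top',[loc(onz(t,c(*p),.106)) for p in((490,105),(650,180),(640,215),(570,190))])
d=lambda u,v:(u/10+244.55,v/10+189.55)
# rest side crop: for y values give x,z on plane y=const
def ony(f,uv,y):
    o,q=ray(f,uv); n=np.r_[R[:,1],0]; k=(y-(o-np.r_[C,0])@n)/(q@n); return loc(o+k*q)
for name,p in dict(brackbot=(140,318),brassL_bot=(145,395),brassL_top=(165,320),brassLmid=(150,370),posttop=(185,135),brassR=(220,270)).items():
    print(name,[ony(s,d(*p),y/1000) for y in(-15,-10,-5,0,5,10,15)])
```

```text
post top [array([-48.7,  37.8, 138. ]), array([-48.3,  21.4, 138. ])]
arm [array([-49.8,   5. , 169. ]), array([-50.5,  -8.1, 169. ]), array([-25. ,   4.5, 169. ]), array([-24.,  -7., 169.])]
brass top [array([-45.3,  42. , 106. ]), array([-46.2,  14. , 106. ]), array([-51.8,  13.3, 106. ]), array([-52.6,  25. , 106. ])]
brackbot [array([-45.7, -15. , 131.9]), array([-46.9, -10. , 129. ]), array([-48.,  -5., 126.]), array([-49.2,   0. , 123. ]), array([-50.3,   5. , 120.1]), array([-51.5,  10. , 117.1]), array([-52.6,  15. , 114.2])]
brassL_bot [array([-46.1, -15. , 117.4]), array([-47.2, -10. , 114.4]), array([-48.4,  -5. , 111.3]), array([-49.5,   0. , 108.3]), array([-50.7,   5. , 105.2]), array([-51.8,  10. , 102.2]), array([-53. ,  15. ,  99.2])]
brassL_top [array([-41.7, -15. , 131.6]), array([-42.8, -10. , 128.7]), array([-43.9,  -5. , 125.7]), array([-45. ,   0. , 122.8]), array([-46.2,   5. , 119.8]), array([-47.3,  10. , 116.9]), array([-48.4,  15. , 113.9])]
brassLmid [array([-44.9, -15. , 122.2]), array([-46. , -10. , 119.2]), array([-47.2,  -5. , 116.2]), array([-48.3,   0. , 113.1]), array([-49.4,   5. , 110.1]), array([-50.6,  10. , 107.1]), array([-51.7,  15. , 104.1])]
posttop [array([-35.8, -15. , 165.6]), array([-36.9, -10. , 162.9]), array([-38. ,  -5. , 160.1]), array([-39. ,   0. , 157.4]), array([-40.1,   5. , 154.7]), array([-41.2,  10. , 151.9]), array([-42.3,  15. , 149.2])]
brassR [array([-32. , -15. , 141.2]), array([-33.1, -10. , 138.3]), array([-34.1,  -5. , 135.4]), array([-35.2,   0. , 132.5]), array([-36.2,   5. , 129.6]), array([-37.3,  10. , 126.7]), array([-38.4,  15. , 123.8])]
```

Run:
```python
from h import *
a=(cv2.imread('pics/side0.png').astype(float)+cv2.imread('pics/s5.png'))/2
b=cv2.imread('pics/s8.png').astype(float)
print(abs(cv2.imread('pics/side0.png')[212:232,253:275].astype(float)-cv2.imread('pics/s5.png')[212:232,253:275]).mean())
z=lambda i,r,c:cv2.resize(np.clip((i[r:r+24,c:c+16]-40)*1.15,0,255).astype(np.uint8),(400,600),interpolation=cv2.INTER_CUBIC)
cv2.imwrite('pics/c10.png',np.hstack([z(a,211,255),z(b,231,255)]))
```

```text
4.010606060606061
```

View pics/c10.png

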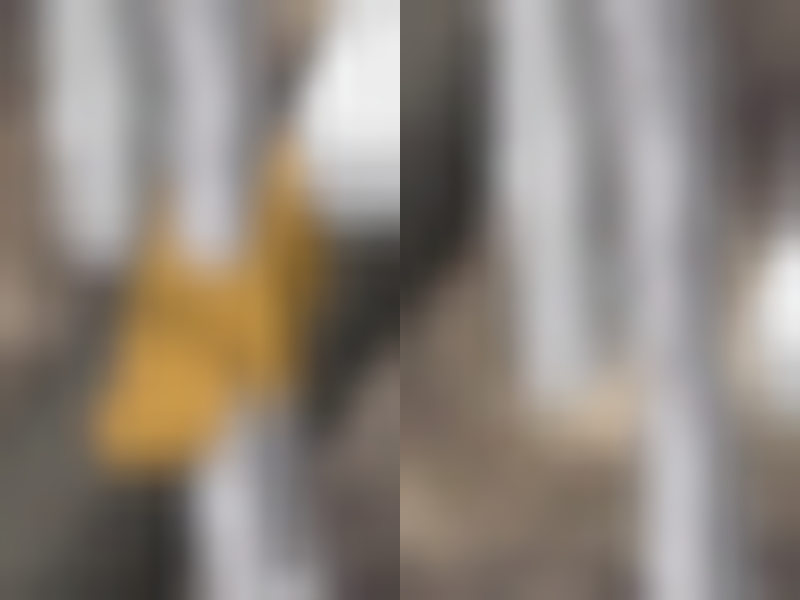

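The zoom shows a brass collar on the post with a bright wedge toward the camera; its tip edge is at side ≈(260.5,228.9). The bracket's lower end was ≈(258.5,221.1) at rest and (261,246) at the stop. Taken with the post-top check this puts the mark at z ≈ 0.106, so the leg must stand at about 0.024. The TCP height gives the leg position exactly, with the stop at TCP 0.1129 as the reference.

>>> play_rows --series '[[[0,0,0.003,0,0,0,0.9],[0,0,0.003,0,0,0,0.9],[0,0,0.001,0,0,0,0.9],[0,0,0,0,0,0,0.9],[0,0,0,0,0,0,0.9]]]'

```text
time: 7.75
tool_pos: [0.524, -0.1857, 0.1387]
tool_rot: [0.0, 0.979, -0.202, 0.001]
contact_force: [-2.9, 1.2, 6.7]
gripper_width: 0.902
grasp_force: 3.6
```

Run:
```python
from h import *
s,*r=shift('s11.png');print(r);st=manip.state();print(st['tool_pos'],st['contact_force'],st['gripper_width'])
t=cv2.imread('pics/t9.png')
for n,f,(r0,r1,c0,c1) in(('t9',t,(285,308,205,230)),('s',s['frame'],(212,245,252,274))):
  h=cv2.cvtColor(f,cv2.COLOR_BGR2HSV)[r0:r1,c0:c1]
  m=(h[...,0]>8)&(h[...,0]<28)&(h[...,1]>100); w=h[...,2]>165
  print(n); print('\n'.join(''.join('#' if v else('w' if q else '.') for v,q in zip(a,b))+' %d'%(r0+i) for i,(a,b) in enumerate(zip(m,w))))
```

```text
[13.08, 1, 0.834]
[ 0.52398189 -0.18571309  0.13869855] [-1.15385673  1.38504479  6.82907757] 0.9027788091980485
t9
......................... 285
......................... 286
......................... 287
......................... 288
......................... 289
......................... 290
......................... 291
......................... 292
......................... 293
......................... 294
......................... 295
......................... 296
......................... 297
......................... 298
......................... 299
......................... 300
......................... 301
......................... 302
......................... 303
......................... 304
......................... 305
......................... 306
......................... 307
s
.....wwwwwwwwwwwwwwww. 212
.....wwwwwwwwwwwwwwww. 213
.....wwwwwwwwwwwwwwww. 214
....wwwwwwwwwwwwwwwwww 215
....wwwwwwwwwwww....ww 216
.....wwwwwwwwwww....ww 217
ww...wwwwwwwww##...www 218
ww...wwwwwwwww##...www 219
www..wwwwwwwww##...www 220
www..wwwwwwww###...www 221
wwww..wwwww#####..wwww 222
wwww..wwwww####...wwww 223
www...wwwww####...wwww 224
ww....wwwww####..wwwww 225
w.....wwwww#ww...wwwww 226
w.....wwwwwwww..wwwwww 227
w.....wwwwwww...wwwwww 228
......wwwwwwww..wwwwww 229
......wwwwwwww..wwwwww 230
.......www.www..wwwwww 231
.......www.www..wwwwww 232
.......ww..www....wwww 233
............ww........ 234
............ww........ 235
...........wwww....... 236
............www....... 237
...........wwww....... 238
........w..wwww....... 239
...........wwww....... 240
...........wwww.www... 241
..........wwwww.wwww.. 242
..........wwwwwwwwww.. 243
..........wwwwwwwwwww. 244
```

The leg is now at 0.0242, at the mark within my estimate. I close in small steps and raise the tool as the pads swing forward.

>>> play_rows --series '[[[0,0,0.0008,0,0,0,0.87],[0,0,0.0008,0,0,0,0.84],[0,0,0.0008,0,0,0,0.81],[0,0,0.0007,0,0,0,0.78],[0,0,0,0,0,0,0.78],[0,0,0,0,0,0,0.78]]]'

```text
time: 8.4
tool_pos: [0.5246, -0.186, 0.1422]
tool_rot: [0.0, 0.979, -0.202, 0.002]
contact_force: [-0.4, 0.5, 7.6]
gripper_width: 0.784
grasp_force: 3.6
```

```bash
cat >> h.py <<'E'
def leg():
    st=manip.state(); g=st['gripper_width']; L=.05715
    rec=.05685-np.sqrt(L**2-(-.00587+.0425*g)**2); z=st['tool_pos'][2]
    return round(.05-(z+rec-.1129-.00976),4)
E
python3 - <<'E'
from h import *
s,*r=shift('s12.png');print(r);st=manip.state();print(leg(),st['tool_pos'],st['contact_force'],st['gripper_width'],st['grasp_force'])
a=cv2.imread('pics/s11.png')[195:245,250:300].astype(np.float32);b=s['frame'][195:245,250:300].astype(np.float32)
print(cv2.phaseCorrelate(cv2.cvtColor(a,6),cv2.cvtColor(b,6)))
E
```

```text
[12.7, 1, 0.841]
0.0238 [ 0.52462112 -0.18599599  0.14218249] [-1.26799925  0.82442337  6.49318951] 0.7813694148230578 3.5725462093250826
((0.4580545859536045, -0.1698348260035445), 0.9157111766815186)
```

>>> play_rows --series '[[[0,0,0.0007,0,0,0,0.75],[0,0,0.0006,0,0,0,0.72],[0,0,0.0006,0,0,0,0.69],[0,0,0.0006,0,0,0,0.66],[0,0,0.0005,0,0,0,0.63],[0,0,0,0,0,0,0.63],[0,0,0,0,0,0,0.63]]]'

```text
time: 9.15
tool_pos: [0.5249, -0.1857, 0.1453]
tool_rot: [0.0, 0.979, -0.202, 0.002]
contact_force: [0.6, 2.4, 6.8]
gripper_width: 0.635
grasp_force: 5.7
```

Run:
```python
from h import *
s,*r=shift('s13.png');print(r);st=manip.state();print(leg(),st['tool_pos'],st['contact_force'],st['gripper_width'],st['grasp_force'])
a=cv2.imread('pics/s11.png')[195:245,250:300].astype(np.float32);b=s['frame'][195:245,250:300].astype(np.float32)
print(cv2.phaseCorrelate(cv2.cvtColor(a,6),cv2.cvtColor(b,6)))
```

```text
[12.66, 1, 0.849]
0.0238 [ 0.52487255 -0.18569122  0.14525986] [0.52201185 2.37054746 7.87243636] 0.6287241196222761 5.6693166377954185
((0.37330915856736624, -0.2210334774016367), 0.7831934125900268)
```

Stable at 0.0238, and the lever is sliding. Continuing to close.

>>> play_rows --series '[[[0,0,0.0005,0,0,0,0.6],[0,0,0.0004,0,0,0,0.57],[0,0,0.0004,0,0,0,0.54],[0,0,0.0004,0,0,0,0.51],[0,0,0.0003,0,0,0,0.48],[0,0,0.0003,0,0,0,0.45],[0,0,0.0003,0,0,0,0.42],[0,0,0.0002,0,0,0,0.39],[0,0,0,0,0,0,0.39],[0,0,0,0,0,0,0.39]]]'

```text
time: 10.2
tool_pos: [0.5249, -0.1856, 0.1481]
tool_rot: [-0.0, 0.979, -0.202, 0.002]
contact_force: [0.8, 1.7, 6.1]
gripper_width: 0.392
grasp_force: 5.6
```

Run:
```python
from h import *
s,*r=shift('s14.png');print(r);st=manip.state();print(leg(),st['tool_pos'],st['contact_force'],st['gripper_width'],st['grasp_force'])
a=cv2.imread('pics/s11.png')[195:245,250:300].astype(np.float32);b=s['frame'][195:245,250:300].astype(np.float32)
print(cv2.phaseCorrelate(cv2.cvtColor(a,6),cv2.cvtColor(b,6)))
```

```text
[12.74, 1, 0.854]
0.0239 [ 0.52486942 -0.18565112  0.14806838] [0.39366508 1.99609683 6.43182993] 0.3918391902464329 5.602282406471204
((0.29821686342197395, -0.017084703379051547), 0.6463736606597901)
```

>>> play_rows --series '[[[0,0,0.0002,0,0,0,0.36],[0,0,0.0002,0,0,0,0.34],[0,0,0.0001,0,0,0,0.32],[0,0,0,0,0,0,0.3],[0,0,0,0,0,0,0.25],[0,0,0,0,0,0,0.2],[0,0,0,0,0,0,0.1],[0,0,0,0,0,0,0.1],[0,0,0,0,0,0,0.1],[0,0,0,0,0,0,0.1]]]'

```text
time: 11.25
tool_pos: [0.525, -0.1854, 0.1485]
tool_rot: [-0.001, 0.979, -0.202, 0.002]
contact_force: [-0.5, 2.3, 6.1]
gripper_width: 0.307
grasp_force: 60.4
```

Run:
```python
from h import *
s,*r=shift('s15.png');print(r);st=manip.state();print(leg(),st['time'],st['tool_pos'],st['contact_force'],st['gripper_width'],st['grasp_force'])
print(cv2.phaseCorrelate(*[cv2.cvtColor(i[195:245,250:300].astype(np.float32),6) for i in(cv2.imread('pics/s11.png'),s['frame'])]))
S=cv2.resize(s['frame'][140:260,230:350],(400,400),interpolation=2);T=cv2.resize(s['frame'][205:245,250:290],(400,400),interpolation=2)
cv2.imwrite('pics/c15.png',np.hstack([S,T]))
```

```text
[13.15, 1, 0.856]
0.0239 11.3 [ 0.52497811 -0.18538075  0.14854586] [-0.09929044  0.17307649  7.3464415 ] 0.3096644465258827 60.36835654371771
((0.17788641478344047, 0.0927981118701311), 0.6028623825073243)
```

View pics/c15.png

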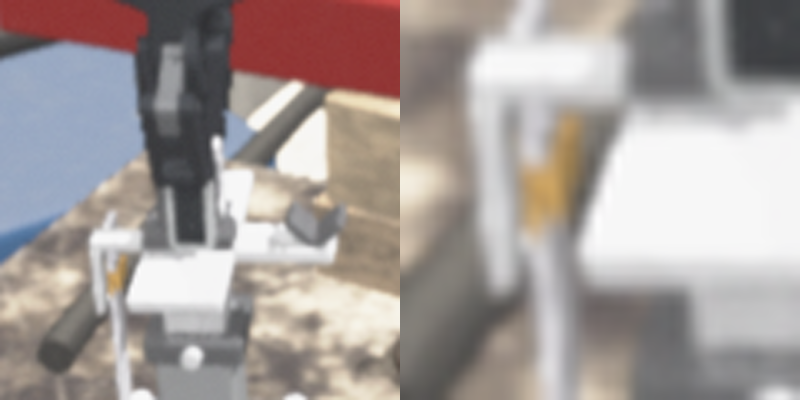

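```bash
python3 -c "
from h import *
print(manip.job_done())"
```

```text
the job is handed in; nothing more can be done
None
```

I handed the job in with the leg held at about 0.024 m and the lever squeezed home at 60 N, after pressing to the bottom stop first; the height of the mark is my camera estimate, good to about 1.5 mm, because the bracket hid its tip.

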